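# Open the orange-lidded tube warmer

## Task

Press down the black release tab at the front of the tube warmer with the orange lid so that its lid springs up by itself, then push the lid back until it is fully open, and take the hand away. Nothing needs picking up: do not lift the warmer or shove it along, leave the blue-lidded warmer shut, and leave everything else standing where it is.

Things in the scene. Friction and masses are not known exactly. Their poses are not given: they have to be found in the camera images.
- block: tube warmer with the ORANGE lid, the one to open: cream bench device, loose on the table by its own weight (2.4 kg). Its frame: origin on the table under the device; +x from the front (tab side) to the back (hinge side), +y to its left, z up. Low front deck from x = -145 to -66 mm, 28 mm high; housing from x = -66 to +95 mm, 72 mm high; 130 mm wide. The shut lid lies on it, its top at 99 mm.
- block_lid (a joint): angle of the orange lid, rad: 0 shut and latched, grows as it opens, hard stop at 1.9 (leaning 19 degrees back past upright). Released, its spring lifts it to roughly 0.85 (0.65 to 1.05) within about two seconds and there it stays; from there it turns against light friction (under 1 N at the lip pushed square to the lid) and stays where it is left. The hinge line runs along the device's y through point block_hinge
- block_tab (a joint): angle of the orange-lidded device's release tab, rad: 0 at rest, grows as the front of the tab is pressed down, stop at 0.26; the hook lets go of the lid at about 0.17. It springs back when let go; it takes about 5 N at point block_tab_pad to press it to the stop
- block_tab_pad (a point): where to press the release tab: centre of the yellow-ribbed part of the black tab (plate 56 long x 44 mm wide) on its top face, 122 mm in front of the device's origin and 54 mm above the table at rest; press straight down, travel about 10 mm. The tab rocks about a pin 38 mm behind this point; its black upright hook (18 mm wide, up to 90 mm above the table) stands just behind the pin and grips the lid's lip from above
- block_lip (a point): middle of the front edge of the lip along the free edge of the orange lid (lip 60 mm wide, 6 mm thick, sticking out 13 mm from the 126 mm wide, 22 mm thick lid); moves with the lid, 150 mm from the hinge line; axes as the device's when shut
- block_hinge (a point): middle of the hinge line of the orange lid, on the housing, 75 mm behind the device's origin and 76 mm above the table; axes as the device's
- other: the other tube warmer, same but with a BLUE lid, to be left shut; same frame and sizes as the orange-lidded one, loose, 2.4 kg
- other_lid (a joint): angle of the blue lid, rad: 0 shut and latched; must stay shut
- bottle_a: small white screw-cap reagent bottle, 34 mm diameter, 65 mm tall, loose, between the two warmers towards the back; origin at the centre of its underside
- bottle_b: another such bottle (34 mm diameter, 65 mm tall), loose, between the warmers' front ends; origin at the centre of its underside
- bottle_c: another such bottle (34 mm diameter, 65 mm tall), loose, on the robot's right; origin at the centre of its underside
- tip_box: blue pipette-tip box with a pale blue top, 122 x 84 x 67 mm, loose, on the robot's left; origin at the centre of its underside
- rack: orange tube rack, 150 x 70 x 30 mm with eight holes, loose, on the robot's right; origin at the centre of its underside
- wash_bottle: white bottle with a blue cap, 60 mm diameter, 130 mm tall, loose, on the robot's left; origin at the centre of its underside
- marker: black marker pen lying on the table at the robot's right front, 125 x 12 x 12 mm, loose; origin at the centre of its underside

How it is judged (in metres and radians):
On the way, in this order (a step that is already met when the one before it is completed fails the run):
1. the tab was pressed and the orange lid sprang up to its half-open rest (value of joint block_lid between 0.45 and 1.3 rad), for 0.2 s.
2. the orange lid was pushed fully open (value of joint block_lid above 1.75 rad), for 0.1 s.
At the end, for the whole second after the job is handed in: The orange lid stays open at 1.75 rad or more (stop at 1.9), its tab sprung back, its warmer flat, at rest, within 30 mm of its start; the blue lid is shut (under 0.05 rad), its warmer within 30 mm of its start; the seven bystanders within 25 mm of theirs (value of joint block_lid above 1.75 rad and value of joint block_tab below 0.06 rad and value of joint other_lid below 0.05 rad and height (world z) of block below 0.005 m and angle between block's own z axis and vertical below 0.05 rad and distance of each of block, other from where it was at the start of the episode below 0.03 m and linear speed of block below 0.02 m/s and distance of each of bottle_a, bottle_b, bottle_c, tip_box, rack, wash_bottle, marker from where it was at the start of the episode below 0.025 m); the robot touches nothing.
It fails at once if the blue lid was released (value of joint other_lid above 0.1 rad).
It fails at once if a warmer was shoved more than 30 mm, lifted or tipped (distance of any of block, other from where it was at the start of the episode above 0.03 m or height (world z) of any of block, other above 0.01 m or angle between any of block, other's own z axis and vertical above 0.1 rad).
It fails at once if a bystander was moved more than 25 mm, lifted or knocked over (distance of any of bottle_a, bottle_b, bottle_c, tip_box, rack, wash_bottle, marker from where it was at the start of the episode above 0.025 m or height (world z) of any of bottle_a, bottle_b, bottle_c, tip_box, rack, wash_bottle, marker above 0.01 m or angle between any of bottle_a, bottle_b, bottle_c, tip_box, rack, wash_bottle, marker's own z axis and vertical above 0.35 rad).
It also fails if it takes over 42 s, if anything falls off the work surface, if the arm or the gripper's body presses on something with over 40 N, if the wrist force passes 120 N, or if a joint passes its speed limit or range.

## Robot

A 6-joint arm with a two-finger parallel gripper is mounted at the origin on the work surface. World frame = base frame: x ahead of the robot, y to its left, z up, the work surface at z = 0. Lengths are in mm, angles in rad, forces in N, time in s.
With the tool pointing down it reaches from about 275 to 750 mm from the base axis. Payload 10.2 kg.
Tool frame: the origin (TCP) lies at the very end of the fingers, on their centre line; the grasp point (between the pads) lies 19 mm behind it; x points along the fingers, z is the direction in which the jaws open and shut, and the axes are right-handed (so a half turn about x gives the same grasp; the last joint's range is limited). The gripper opens to 85 mm and grips with 20 to 120 N. Pads are 22 mm wide; open, the fingers measure 114 mm over their backs; the gripper's body (76 mm by 85 mm) begins 54 mm behind the grasp point. The pads swing forward as they close: fully open they stand 13 mm farther back than shut.
Start: joints at [-1.498, 0.313, 1.498, -0, 1.331, -0.223], TCP at [153.027, -502.209, 231.294] pointing down, gripper open.
Joint ranges: [-2.94, 2.94], [-0.97, 2.17], [0.19, 2.56], [-1.23, 4.37], [0.02, 3.11], [-2.88, 2.88]. Speed limits (rad/s): [2.39, 2.39, 3.01, 3.14, 3.14, 3.14].

## Interface

Orientations are given as a unit quaternion [w, x, y, z].
In Python, from rig import sense, vision, job gives the robot as it stands. The module is installed in compiled form; this text tells all that it offers.
- The arm moves only by the shell command python3 -m pendant 'ROWS' [FORCE]. ROWS is JSON, a list of rows, each a list of 7 numbers: the turn, a rotation vector about the tool's x, y, z in rad, then the shift along the tool's x, y, z in cm, then the opening, from 0 (shut) to 1 (fully open). A call has exactly 5 rows; each row is the pose to reach, as a shift and turn from the pose commanded when the call began, along the tool's axes at that moment; what a row does not reach only later rows make up. A row lasts 1/8 s, in which the tool goes at most 62.5 mm and 10.7 degrees, less where a joint would pass 70% of its speed; a pose out of reach is approached as far as the arm can. A call with a gripper value outside its range is refused whole. The fingers move at their own pace and stop on an object; FORCE is the grip in N (left out, the last holds). Time passes only in rows, so rows that repeat a pose let the fingers close, or fill a call up. It gives the time, the measured TCP pose, the force and the opening at its end, in the units of the state.
- sense(): the state, without advancing time (a new reading comes with each control period).
- vision.capture(name): name is "side" or "top" or "wrist"; returns the picture (384x512x3 uint8, red, green, blue); there is no depth.
- vision.calibration(name): a dict with "K" (3x3 intrinsics, pixels), "extrinsics" (4x4, takes a point from camera to world coordinates). Camera axes: x right, y up, looking along -z (the intrinsics and any distortion apply to the point x, -y, -z); pixel columns grow to the right and rows downward; lengths in mm; the calibration is good to about 2 mm. A picture is of the moment at which its call begins: read the wrist's pose just before it. calibration takes no time and is no camera call; for the wrist camera it gives the pose at the moment of the call.
- job.finish_job(): hands the job in, once; it reports no verdict.
The state is a dict: "time_s": time; "joints": joint angles; "dq": joint speeds; "tau": joint torques, N m; "eef_pos": TCP position; "ee_rot": TCP orientation; "force": force on the tool from outside, world axes, zero at the start; "wrist_torque": the same for the moment, N m; "grip_width": opening from 0.0 (shut) to 1.0 (fully open).
Only numpy, scipy, OpenCV 4.12 (cv2) and the standard library are available. Lean on these libraries where they do the work, as an engineer would, in place of code of your own. Each camera call takes 0.05 s, during which the arm holds its last target.

## Working session

There is one attempt and no reset: what is moved stays moved. The work goes in short steps, Python scripts to look and compute and a shell command to move; the robot and the scene stay as the last step left them, time stands still between calls to the robot, and variables do not carry over. Pictures are saved under pics/ and viewed, and the job is handed in when it is done.

```bash
mkdir -p pics; python3 - <<'E'
from rig import sense,vision
import cv2,numpy as np
s=sense();print(s)
for n in("side","top","wrist"):
    im=vision.capture(n);cv2.imwrite(f"pics/{n}0.png",im[:,:,::-1])
    c=vision.calibration(n);print(n,np.round(c["K"],2).tolist(),np.round(c["extrinsics"],3).tolist(),[k for k in c])
E
```

```text
{'time_s': 0.0, 'joints': array([-1.49840163e+00,  3.13418128e-01,  1.49841921e+00, -3.05225820e-05,
        1.33098776e+00, -2.23423910e-01]), 'dq': array([ 1.21269340e-03,  4.08999911e-04, -1.79630006e-04, -3.41634011e-05,
       -1.21323576e-03,  3.74415202e-04]), 'tau': array([ 8.83125012e-04, -4.12272120e+01, -2.59736180e+01, -1.67878688e-04,
        4.23670150e-03, -6.83025263e-06]), 'eef_pos': array([ 152.99997809, -501.95002404,  230.75810929]), 'ee_rot': array([ 0.56793545,  0.42117688,  0.56851933, -0.42052959]), 'force': array([-0.57955153,  0.07937247,  0.16374496]), 'wrist_torque': array([0.03957149, 0.00705604, 0.00858541]), 'grip_width': 0.9964967258156384}
side [[440.77, 0.0, 264.6], [0.0, 440.77, 194.6], [0.0, 0.0, 1.0]] [[0.997, 0.065, -0.045, 457.072], [-0.078, 0.701, -0.709, -943.806], [-0.014, 0.71, 0.704, 991.716], [0.0, 0.0, 0.0, 1.0]] ['K', 'extrinsics']
top [[449.8, 0.0, 261.05], [0.0, 449.8, 185.28], [0.0, 0.0, 1.0]] [[-0.026, 0.998, -0.051, 414.474], [-1.0, -0.025, 0.017, 12.246], [0.016, 0.051, 0.999, 1353.459], [0.0, 0.0, 0.0, 1.0]] ['K', 'extrinsics']
wrist [[310.26, 0.0, 255.01], [0.0, 310.26, 195.46], [0.0, 0.0, 1.0]] [[0.291, 0.916, 0.275, 224.299], [-0.957, 0.279, 0.083, -480.761], [-0.0, -0.288, 0.958, 374.183], [0.0, 0.0, 0.0, 1.0]] ['K', 'extrinsics']
```

View pics/side0.png

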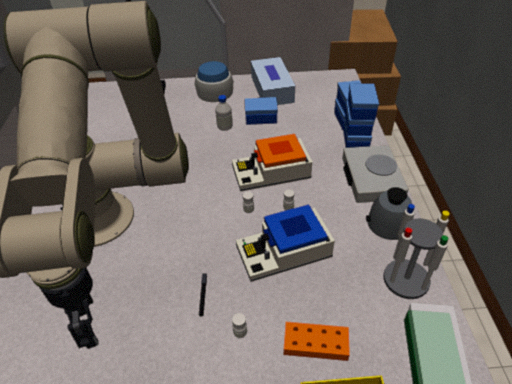

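View pics/top0.png

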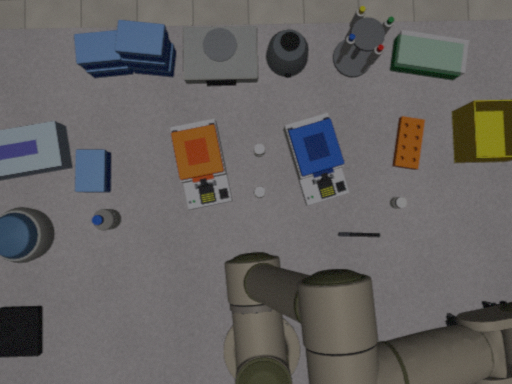

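View pics/wrist0.png

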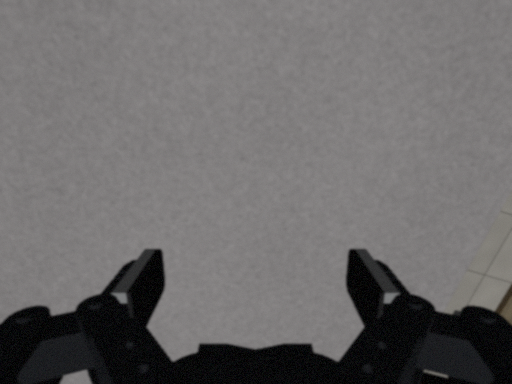

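The top view shows the orange lid at about (197,152) with its yellow ribs at (208,192). The side view has the lid at (281,150) and the ribs at (243,166). The blue warmer is to its right, with bottles between the two at top-view (259,150) and (259,192).

```bash
cat > h.py <<'E'
import numpy as np,cv2
from rig import sense,vision
def ray(n,px,cal=None):
    c=cal or vision.calibration(n);K=np.array(c["K"]);E=np.array(c["extrinsics"])
    d=np.linalg.solve(K,[px[0],px[1],1.]);d=np.array([d[0],-d[1],-d[2]])
    d=E[:3,:3]@d;return E[:3,3],d/np.linalg.norm(d)
def tri(rs):
    A=0;b=0
    for o,d in rs:
        P=np.eye(3)-np.outer(d,d);A=A+P;b=b+P@o
    p=np.linalg.solve(A,b);return p,[np.linalg.norm((np.eye(3)-np.outer(d,d))@(p-o)) for o,d in rs]
def onz(r,z):
    o,d=r;return o+d*(z-o[2])/d[2]
def blobs(im,lo,hi,box,mn=8):
    h=cv2.cvtColor(im,cv2.COLOR_RGB2HSV);m=cv2.inRange(h,lo,hi)
    k=np.zeros_like(m);k[box[1]:box[3],box[0]:box[2]]=255;m&=k
    n,l,s,c=cv2.connectedComponentsWithStats(m)
    return m,[(s[i].tolist(),c[i].round(1).tolist()) for i in range(1,n) if s[i][4]>=mn]
E
python3 - <<'E'
from h import *
B={"side":(225,125,320,195),"top":(165,110,240,215)}
Y={};O={}
for n in B:
    im=cv2.imread(f"pics/{n}0.png")[:,:,::-1].copy()
    x0,y0,x1,y1=B[n]
    cv2.imwrite(f"pics/{n}0z.png",cv2.resize(im[y0:y1,x0:x1,::-1],None,fx=6,fy=6,interpolation=2))
    m,b=blobs(im,(20,120,60),(38,255,255),B[n],3);print(n,"Y",b)
    v,u=np.nonzero(m);Y[n]=((u.min()+u.max())/2,(v.min()+v.max())/2);print(Y[n],u.mean(),v.mean());Y[n]=(u.mean(),v.mean())
    m,b=blobs(im,(0,150,90),(16,255,255),B[n],30);print(n,"O",b)
    c=max(cv2.findContours(m,0,2)[0],key=cv2.contourArea)
    q=cv2.minAreaRect(c);print(q,cv2.boxPoints(q).round(1).tolist(), cv2.approxPolyDP(cv2.convexHull(c),3,True)[:,0].tolist())
print(tri([ray(n,Y[n]) for n in B]))
print([onz(ray(n,Y[n]),54) for n in B])
E
```

```text
side Y [([237, 161, 10, 8, 58], [241.6, 164.9])]
(np.float64(241.5), np.float64(164.5)) 241.58620689655172 164.91379310344828
side O [([254, 134, 52, 31, 1133], [278.7, 149.3])]
((278.8513488769531, 149.1081085205078), (26.139436721801758, 49.64848709106445), 80.53767395019531) [[252.1999969482422, 140.3000030517578], [301.20001220703125, 132.10000610351562], [305.5, 157.89999389648438], [256.5, 166.10000610351562]] [[305, 155], [265, 164], [257, 160], [254, 150], [256, 140], [294, 134]]
top Y [([201, 193, 14, 9, 97], [207.4, 197.0])]
(np.float64(207.5), np.float64(197.0)) 207.38144329896906 196.98969072164948
top O [([172, 124, 51, 58, 2144], [197.0, 152.6])]
((197.26925659179688, 153.8461456298828), (52.75523376464844, 43.733890533447266), 78.69007110595703) [[170.6999969482422, 132.3000030517578], [213.5, 123.69999694824219], [223.89999389648438, 175.39999389648438], [181.0, 184.0]] [[212, 124], [222, 170], [196, 181], [180, 178], [172, 133]]
(array([452.33229089, 145.42275711,  53.14840029]), [np.float64(1.5498574384798922), np.float64(1.5498574384799122)])
[array([453.88346152, 144.53582454,  54.        ]), array([450.7587355, 145.2848314,  54.       ])]
```

View pics/top0z.png

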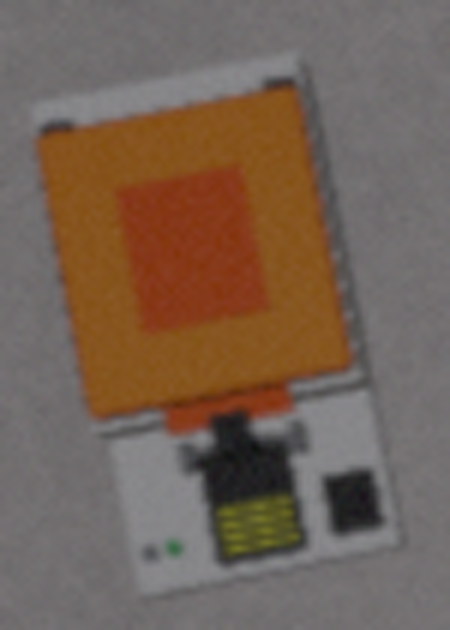

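View pics/side0z.png

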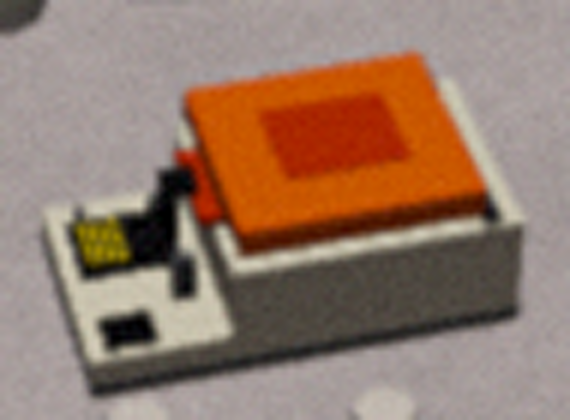

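The pad triangulates at (452, 145, 53), against a stated height of 54, with a ray gap of 1.5 mm. Next I get the yaw from the lid corners and the tool frame.

```bash
cat >> h.py <<'E'
from scipy.spatial.transform import Rotation as Ro
def pose():
    s=sense();q=s["ee_rot"];return np.array(s["eef_pos"]),Ro.from_quat([q[1],q[2],q[3],q[0]]),s
PAD=np.array([452.3,145.4,53.1])
def dev(yaw):
    return Ro.from_euler('z',yaw)
def target(yaw,tilt):
    # tool x: tilt=0 straight down, >0 fingers lean toward device +x; jaws (z) across device -y
    D=dev(yaw);x=D.apply([np.sin(tilt),0,-np.cos(tilt)]);z=D.apply([0,-1,0]);y=np.cross(z,x)
    return Ro.from_matrix(np.column_stack([x,y,z]))
def go(p,R):
    p0,R0,s=pose();print("rot",(R0.inv()*R).as_rotvec().round(3),"cm",(R0.inv().apply(np.array(p)-p0)/10).round(2),"F",s["force"].round(1),"pos",p0.round(1),"t",round(s["time_s"],2))
E
python3 - <<'E'
from h import *
f=lambda u,v:(165+u/6-.4,110+v/6-.4)
C={k:onz(ray("top",f(*p)),99) for k,p in dict(fl=(93,415),fr=(352,365),rr=(296,88),rl=(40,135)).items()}
print({k:v.round(1) for k,v in C.items()})
for a,b,o in(("fl","rl",0),("fr","rr",0),("fr","fl",-90),("rr","rl",-90)):
    d=C[b]-C[a];print(a,b,np.linalg.norm(d),np.degrees(np.arctan2(d[1],d[0]))+o)
m=sum(C.values())/4;d=m-PAD;print("centre",m,"pad->centre",np.linalg.norm(d[:2]),np.degrees(np.arctan2(d[1],d[0])))
p,R,s=pose();print(R.as_matrix().round(2).tolist())
c=np.array(vision.calibration("wrist")["extrinsics"])[:3,3];print("cam tool",R.inv().apply(c-p))
y=np.radians(11)
go(PAD+[0,0,70],target(y,np.radians(20)))
E
```

```text
{'fl': array([502.2, 215.5,  99. ]), 'fr': array([522.5,  94.9,  99. ]), 'rr': array([653.2, 118.2,  99. ]), 'rl': array([633.8, 237.9,  99. ])}
fl rl 133.48773547465473 9.670719209182721
fr rr 132.7020687593381 10.114124143618747
fr fl 122.3283735274263 9.547656923955415
rr rl 121.30570178984487 9.173645951160964
centre [577.94833032 166.6386194   99.        ] pad->centre 127.4306943659963 9.594145899759686
[[-0.0, 0.96, 0.29], [0.0, 0.29, -0.96], [-1.0, 0.0, -0.0]]
cam tool [-143.29400733   74.42302019    0.3022226 ]
rot [ 0.103 -0.019  0.349] cm [ 10.84  47.5  -53.2 ] F [ 0.1  0.1 -0.1] pos [ 153.  -502.   230.9] t 0.15
```

```bash
python3 -m pendant '[[0,0,0,0,3.8,-4.3,0],[0,0,0,0,7.6,-8.6,0],[0,0,0,0,11.4,-12.9,0],[0,0,0,0,15.2,-17.2,0],[0,0,0,0,19,-21.5,0]]' 30; python3 -m pendant '[[0,0,0,0,3.8,-4.3,0],[0,0,0,0,7.6,-8.6,0],[0,0,0,0,11.4,-12.9,0],[0,0,0,0,15.2,-17.2,0],[0,0,0,0,19,-21.5,0]]'
python3 - <<'E'
from h import *
y=np.radians(9.7)
go(PAD+[0,0,70],target(y,np.radians(20)))
E
```

```text
time_s: 0.78
eef_pos: [272.4, -239.4, 231.3]
ee_rot: [0.568, 0.421, 0.568, -0.421]
force: [1.5, -0.6, 0.8]
grip_width: 0.005
time_s: 1.4
eef_pos: [391.6, 21.8, 231.4]
ee_rot: [0.568, 0.421, 0.568, -0.421]
force: [0.5, -0.7, 0.6]
grip_width: 0.0
rot [ 0.125 -0.022  0.348] cm [ 10.83   9.4  -10.05] F [ 0.5 -0.7  0.6] pos [391.6  21.8 231.4] t 1.4
```

```bash
python3 -m pendant '[[0.04,0,0.12,0,3,-3.4,0],[0.08,-0.01,0.24,0,6,-6.8,0],[0.125,-0.022,0.348,2,9.4,-10.05,0],[0.125,-0.022,0.348,4,9.4,-10.05,0],[0.125,-0.022,0.348,5,9.4,-10.05,0]]'
python3 - <<'E'
from h import *
y=np.radians(9.7)
go(PAD+[0,0,10],target(y,np.radians(20)))
cal=vision.calibration("wrist");im=vision.capture("wrist");cv2.imwrite("pics/w1.png",im[:,:,::-1])
m,b=blobs(im,(20,120,60),(38,255,255),(0,0,512,384),3);print(b)
v,u=np.nonzero(m)
if len(u):
    px=(u.mean(),v.mean());w=ray("wrist",px,cal);print(px,onz(w,54),tri([w,ray("top",(207.38,196.99)),ray("side",(241.59,164.91))]))
E
```

```text
time_s: 2.02
eef_pos: [451.3, 143.7, 180.3]
ee_rot: [0.611, 0.542, 0.454, -0.356]
force: [0.1, -0.9, 0.8]
grip_width: -0.003
rot [ 0.001 -0.     0.002] cm [11.06 -3.86 -0.15] F [ 0.1 -0.9  0.8] pos [451.3 143.7 180.3] t 2.02
[([235, 221, 40, 5, 133], [254.8, 222.6]), ([235, 227, 39, 5, 138], [253.8, 229.0]), ([235, 234, 40, 5, 101], [254.8, 235.2]), ([235, 241, 5, 4, 19], [237.1, 242.4]), ([271, 241, 4, 4, 13], [272.4, 242.2])]
(np.float64(254.19306930693068), np.float64(229.51980198019803)) [457.10818528 145.17617829  54.        ] (array([453.90736248, 145.40129754,  52.82855632]), [np.float64(3.1415368335222715), np.float64(3.1155309816241297), np.float64(0.33435181381567614)])
```

View pics/w1.png

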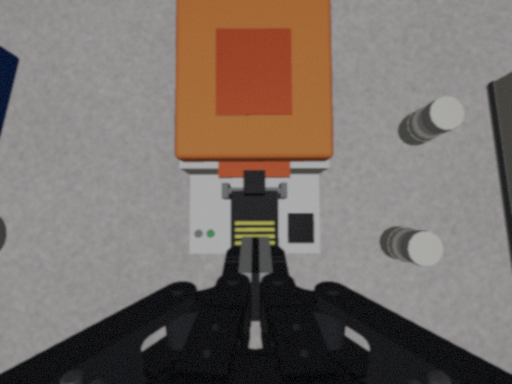

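The wrist view is square to the device: ribs at (254,230) partly hidden by the fingers, hook at (254,182), bottles well clear at right. The pad position agrees across views, so I descend to just above the tab.

```bash
python3 -m pendant '[[0,0,0,3,-0.9,-0.1,0],[0,0,0,6,-1.8,-0.15,0],[0,0,0,9,-2.7,-0.15,0],[0,0,0,11.2,-3.4,-0.15,0],[0,0,0,11.2,-3.4,-0.15,0]]'
python3 - <<'E'
from h import *
y=np.radians(9.7)
D=dev(y)
go(PAD+D.apply([5,0,0])+[0,0,-8],target(y,np.radians(20)))
for n,b in(("side",(205,115,335,215)),("wrist",(150,100,360,340))):
    im=vision.capture(n)[b[1]:b[3],b[0]:b[2],::-1];cv2.imwrite(f"pics/{n}2.png",cv2.resize(im,None,fx=4 if n=="side" else 2.4,fy=4 if n=="side" else 2.4,interpolation=2))
E
```

```text
time_s: 2.7
eef_pos: [457.5, 145.4, 63.8]
ee_rot: [0.611, 0.542, 0.454, -0.356]
force: [1.0, 0.1, 0.8]
grip_width: -0.001
rot [-0.001 -0.     0.003] cm [ 1.75 -0.65 -0.08] F [1.  0.1 0.8] pos [457.5 145.4  63.8] t 2.7
```

View pics/side2.png

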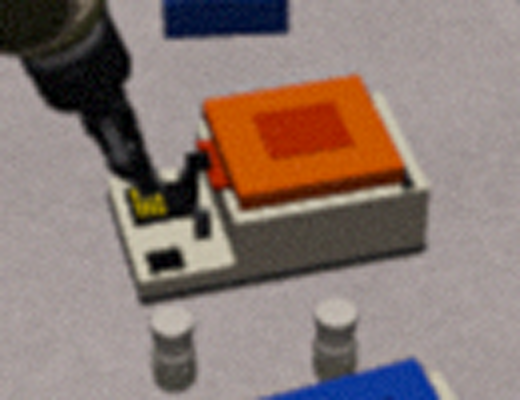

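View pics/wrist2.png

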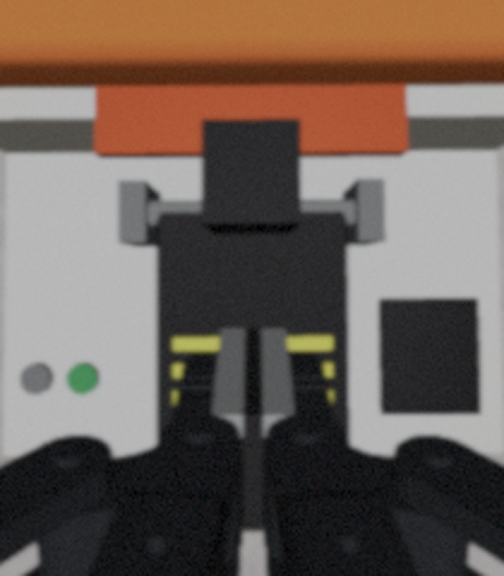

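Fingertips sit centred over the ribs with the hook clear. Pressing straight down.

```bash
python3 -m pendant '[[0,0,0,0.5,-0.18,0,0],[0,0,0,0.8,-0.29,0,0],[0,0,0,1.1,-0.4,0,0],[0,0,0,1.3,-0.47,0,0],[0,0,0,1.5,-0.55,0,0]]'
python3 - <<'E'
from h import *
print(sense()["force"])
b=(205,115,335,215);im=vision.capture("side")[b[1]:b[3],b[0]:b[2],::-1];cv2.imwrite(f"pics/side3.png",cv2.resize(im,None,fx=4,fy=4,interpolation=2))
E
```

```text
time_s: 3.42
eef_pos: [458.0, 146.0, 48.6]
ee_rot: [0.612, 0.543, 0.453, -0.355]
force: [0.2, -0.1, 3.9]
grip_width: -0.003
[ 0.17920981 -0.14511899  3.89135797]
```

View pics/side3.png

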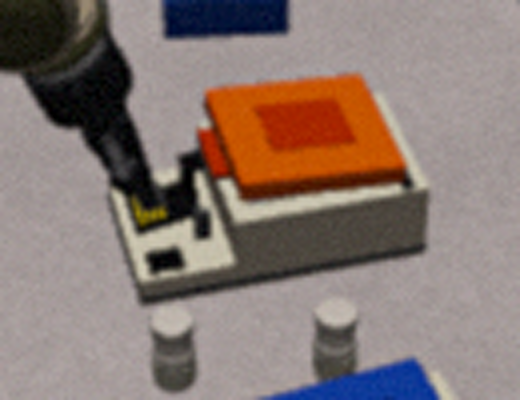

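The force is up to 3.9 N, and in the side view the hook has swung off the lip and the lid is starting to rise. I press a little more and hold.

```bash
python3 -m pendant '[[0,0,0,0.2,-0.07,0,0],[0,0,0,0.3,-0.11,0,0],[0,0,0,0.3,-0.11,0,0],[0,0,0,0.3,-0.11,0,0],[0,0,0,0.3,-0.11,0,0]]'; python3 -m pendant '[[0,0,0,0,0,0,0],[0,0,0,0,0,0,0],[0,0,0,0,0,0,0],[0,0,0,0,0,0,0],[0,0,0,0,0,0,0]]'
python3 - <<'E'
from h import *
print(sense()["force"])
b=(205,95,335,195);im=vision.capture("side")[b[1]:b[3],b[0]:b[2],::-1];cv2.imwrite(f"pics/side4.png",cv2.resize(im,None,fx=4,fy=4,interpolation=2))
E
```

```text
time_s: 4.1
eef_pos: [457.9, 145.9, 45.4]
ee_rot: [0.611, 0.543, 0.453, -0.355]
force: [1.4, -0.7, 5.3]
grip_width: -0.0
time_s: 4.72
eef_pos: [457.7, 145.9, 45.2]
ee_rot: [0.611, 0.543, 0.453, -0.355]
force: [2.0, -0.4, 5.4]
grip_width: -0.002
[ 2.04781004 -0.37296411  5.37886386]
```

View pics/side4.png

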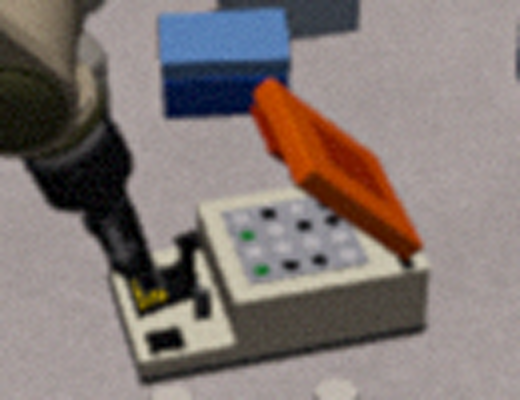

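The lid has sprung to about half open, with its lip at (262,95) in the crop. I lift straight up off the tab, then measure the lip.

```bash
python3 -m pendant '[[0,0,0,-2,0.73,0,0],[0,0,0,-5,1.82,0,0],[0,0,0,-8,2.9,0,0],[0,0,0,-11.3,4.1,0,0],[0,0,0,-11.3,4.1,0,0]]'
python3 - <<'E'
from h import *
go(PAD,target(np.radians(9.7),np.radians(20)))
for n,b,k in(("side",(195,85,325,185),5),("top",(150,95,260,220),4.5)):
    f=vision.capture(n);cv2.imwrite(f"pics/{n}5_full.png",f[:,:,::-1]);im=f[b[1]:b[3],b[0]:b[2],::-1];cv2.imwrite(f"pics/{n}5.png",cv2.resize(im,None,fx=k,fy=k,interpolation=2))
D=dev(np.radians(9.7));O=PAD+D.apply([122,0,0]);O[2]=0
# predicted lip px for several theta
for n in("side","top"):
    c=vision.calibration(n);E=np.linalg.inv(np.array(c["extrinsics"]))
    for th in(.65,.85,1.05):
        w=O+D.apply([75-150*np.cos(th),0,76+150*np.sin(th)]);q=E[:3,:3]@w+E[:3,3];px=np.array(c["K"])@[q[0],-q[1],-q[2]];print(n,th,w.round(),(px/px[2])[:2].round(1))
E
```

```text
time_s: 5.4
eef_pos: [457.7, 146.1, 166.7]
ee_rot: [0.612, 0.543, 0.453, -0.355]
force: [-0.1, -0.1, -0.8]
grip_width: 0.001
rot [ 0.001  0.    -0.001] cm [10.48 -4.4  -0.03] F [-0.1 -0.1 -0.8] pos [457.7 146.1 166.7] t 5.4
side 0.65 [529. 158. 167.] [263.7 132.9]
side 0.85 [549. 162. 189.] [270.  126.1]
side 1.05 [573. 166. 206.] [277.7 120.1]
top 0.65 [529. 158. 167.] [197.4 166.5]
top 0.85 [549. 162. 189.] [194.8 158. ]
top 1.05 [573. 166. 206.] [192.2 148. ]
```

View pics/side5.png

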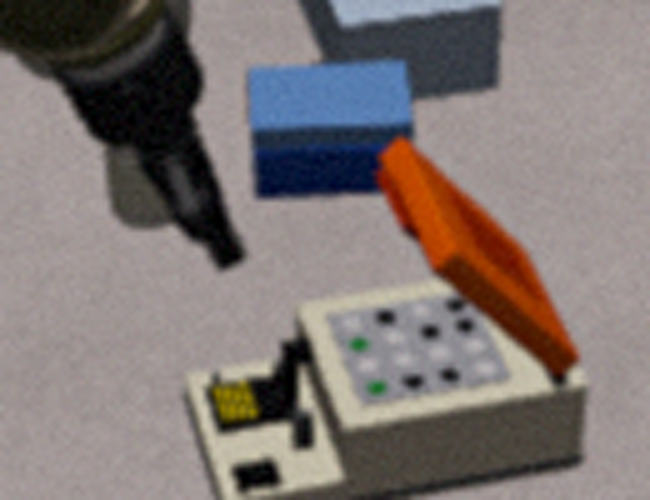

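View pics/top5.png

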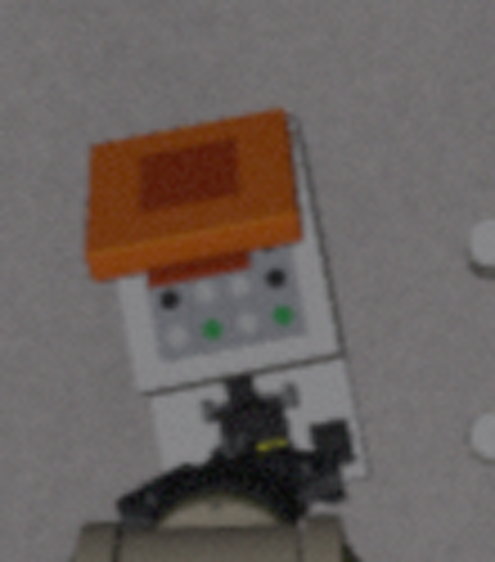

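The lip lies near top-view pixel (194,155) and side-view (272,120), which means a lid angle of about 0.9 rad, as expected. The warmer hasn't moved. I tilt the tool to 40° and come up in front of the lid's inner face.

```bash
python3 - <<'E'
from h import *
D=dev(np.radians(9.7));O=PAD+D.apply([122,0,0]);O[2]=0
T=target(np.radians(9.7),np.radians(40))
go(O+D.apply([-40,0,175]),T)
E
```

```text
rot [ 0.    -0.001  0.353] cm [ 1.61  7.67 -0.02] F [-0.4 -0.3 -1. ] pos [456.6 145.9 164.2] t 5.5
```

```bash
python3 -m pendant '[[0,0,0.15,0,2,0,0],[0,0,0.3,0.5,4,0,0],[0,0,0.353,1.2,6,0,0],[0,0,0.353,1.6,7.67,0,0],[0,0,0.353,1.6,7.67,0,0]]'
python3 - <<'E'
from h import *
D=dev(np.radians(9.7));O=PAD+D.apply([122,0,0]);O[2]=0
T=target(np.radians(9.7),np.radians(40))
p,R,s=pose();print("dev",D.inv().apply(p-O))
go(O+D.apply([40,0,175]),T)
for n,b,k in(("side",(195,85,325,185),5),):
    f=vision.capture(n);im=f[b[1]:b[3],b[0]:b[2],::-1];cv2.imwrite(f"pics/{n}6.png",cv2.resize(im,None,fx=k,fy=k,interpolation=2))
E
```

```text
time_s: 6.12
eef_pos: [533.7, 159.0, 174.7]
ee_rot: [0.664, 0.613, 0.352, -0.243]
force: [-0.5, 0.7, -1.2]
grip_width: -0.002
dev [-39.50273357  -0.31815596 174.74315887]
rot [ 0. -0.  0.] cm [ 5.09  6.11 -0.03] F [-0.5  0.7 -1.2] pos [533.7 159.  174.7] t 6.12
```

View pics/side6.png

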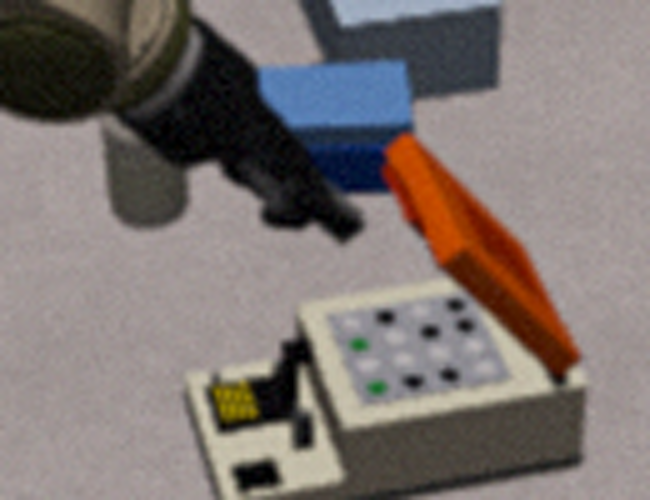

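The tip (345,225) is just in front of the lid's inner face, and the tab has sprung back. Pushing along the device's +x.

```bash
python3 -m pendant '[[0,0,0,0.8,0.95,0,0],[0,0,0,1.6,1.9,0,0],[0,0,0,2.4,2.86,0,0],[0,0,0,3.2,3.8,0,0],[0,0,0,4,4.76,0,0]]';python3 -m pendant '[[0,0,0,0.7,0.83,0,0],[0,0,0,1.4,1.67,0,0],[0,0,0,2.1,2.5,0,0],[0,0,0,2.7,3.2,0,0],[0,0,0,2.7,3.2,0,0]]'
python3 - <<'E'
from h import *
D=dev(np.radians(9.7));O=PAD+D.apply([122,0,0]);O[2]=0
T=target(np.radians(9.7),np.radians(40))
p,R,s=pose();print("dev",D.inv().apply(p-O))
go(O+D.apply([90,0,175]),T)
for n,b,k in(("side",(195,75,325,175),5),):
    f=vision.capture(n);im=f[b[1]:b[3],b[0]:b[2],::-1];cv2.imwrite(f"pics/{n}7.png",cv2.resize(im,None,fx=k,fy=k,interpolation=2))
E
```

```text
time_s: 6.8
eef_pos: [596.2, 169.6, 176.6]
ee_rot: [0.664, 0.614, 0.351, -0.242]
force: [-1.2, -0.5, 0.0]
grip_width: 0.0
time_s: 7.42
eef_pos: [637.1, 176.6, 176.7]
ee_rot: [0.664, 0.614, 0.351, -0.242]
force: [-0.8, -0.5, 0.1]
grip_width: -0.004
dev [ 65.39886982  -0.36422895 176.67285224]
rot [ 0.    -0.    -0.003] cm [ 1.72  1.77 -0.04] F [-0.8 -0.5  0.1] pos [637.1 176.6 176.7] t 7.42
```

View pics/side7.png

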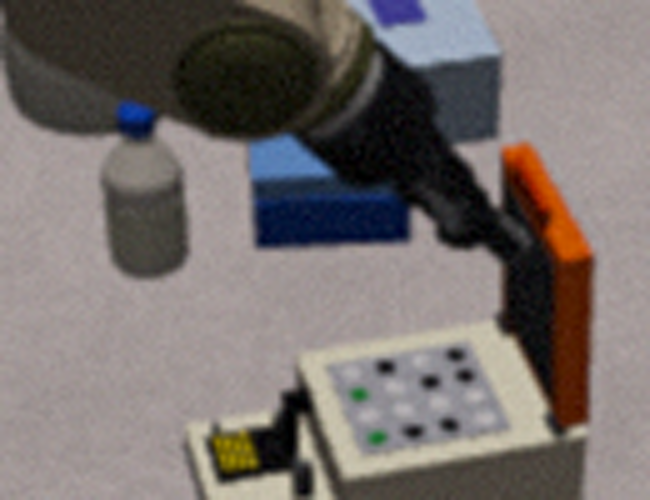

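The lid is now upright and the tip rests on its dark inner face at (520,235). Continuing gently towards the stop.

```bash
python3 -m pendant '[[0,0,0,0.35,0.42,0,0],[0,0,0,0.7,0.84,0,0],[0,0,0,1.1,1.3,0,0],[0,0,0,1.5,1.8,0,0],[0,0,0,1.8,2.15,0,0]]';python3 -m pendant '[[0,0,0,0.1,0.12,0,0],[0,0,0,0.2,0.24,0,0],[0,0,0,0.3,0.36,0,0],[0,0,0,0.3,0.36,0,0],[0,0,0,0.3,0.36,0,0]]'
python3 - <<'E'
from h import *
D=dev(np.radians(9.7));O=PAD+D.apply([122,0,0]);O[2]=0
p,R,s=pose();print("dev",D.inv().apply(p-O),s["force"])
for n,b,k in(("side",(195,75,325,175),5),):
    f=vision.capture(n);im=f[b[1]:b[3],b[0]:b[2],::-1];cv2.imwrite(f"pics/{n}8.png",cv2.resize(im,None,fx=k,fy=k,interpolation=2))
E
```

```text
time_s: 8.1
eef_pos: [664.7, 181.4, 176.9]
ee_rot: [0.664, 0.614, 0.351, -0.242]
force: [-2.2, -1.2, 0.4]
grip_width: -0.001
time_s: 8.72
eef_pos: [668.9, 182.1, 177.1]
ee_rot: [0.664, 0.614, 0.351, -0.242]
force: [1.0, 0.3, -0.2]
grip_width: 0.002
dev [ 97.72319856  -0.34582691 177.06874408] [ 0.99744126  0.29476771 -0.21751364]
```

View pics/side8.png

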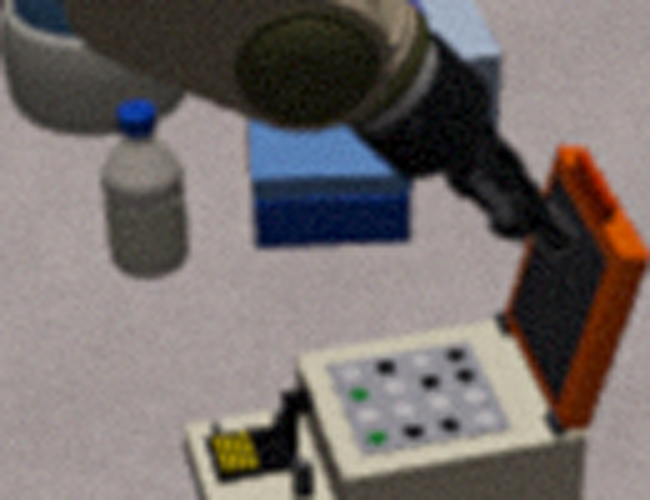

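The geometry gives about 1.85 rad. I nudge on until the stop is felt.

```bash
python3 -m pendant '[[0,0,0,0.13,0.16,0,0],[0,0,0,0.26,0.31,0,0],[0,0,0,0.26,0.31,0,0],[0,0,0,0.26,0.31,0,0],[0,0,0,0.26,0.31,0,0]]'; python3 -m pendant '[[0,0,0,0.1,0.12,0,0],[0,0,0,0.2,0.24,0,0],[0,0,0,0.2,0.24,0,0],[0,0,0,0.2,0.24,0,0],[0,0,0,0.2,0.24,0,0]]'
```

```text
time_s: 9.4
eef_pos: [672.9, 182.8, 177.0]
ee_rot: [0.664, 0.614, 0.351, -0.242]
force: [0.6, 0.4, -0.3]
grip_width: -0.003
time_s: 10.02
eef_pos: [676.0, 183.3, 177.0]
ee_rot: [0.664, 0.614, 0.351, -0.242]
force: [-0.7, -0.1, -0.1]
grip_width: -0.002
```

```bash
python3 -m pendant '[[0,0,0,0.1,0.12,0,0],[0,0,0,0.2,0.24,0,0],[0,0,0,0.26,0.31,0,0],[0,0,0,0.26,0.31,0,0],[0,0,0,0.26,0.31,0,0]]'
python3 - <<'E'
from h import *
D=dev(np.radians(9.7));O=PAD+D.apply([122,0,0]);O[2]=0
p,R,s=pose();print("dev",D.inv().apply(p-O),s["force"])
for n,b,k in(("side",(195,75,325,175),5),("wrist",(0,0,512,384),1.4)):
    f=vision.capture(n);im=f[b[1]:b[3],b[0]:b[2],::-1];cv2.imwrite(f"pics/{n}9.png",cv2.resize(im,None,fx=k,fy=k,interpolation=2))
E
```

```text
time_s: 10.65
eef_pos: [679.5, 184.0, 176.8]
ee_rot: [0.664, 0.614, 0.351, -0.243]
force: [-5.4, -1.8, 2.1]
grip_width: 0.002
dev [108.49535873  -0.24514953 176.77915169] [-5.41575973 -1.83156746  2.14921782]
```

View pics/side9.png

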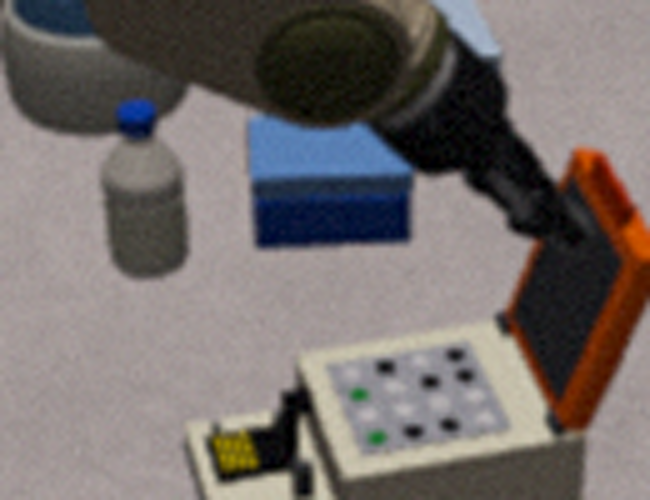

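View pics/wrist9.png

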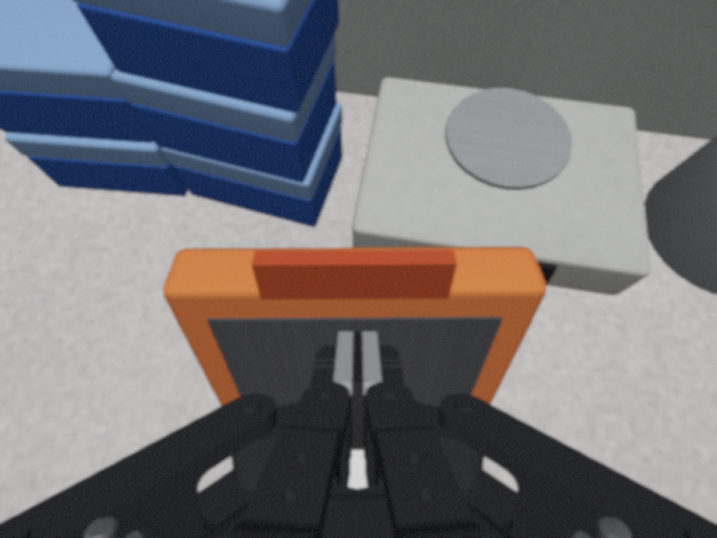

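The stop is felt (5.4 N) and the lid leans well back. I withdraw horizontally, then up.

```bash
python3 -m pendant '[[0,0,0,-0.6,-0.7,0,0],[0,0,0,-2,-2.4,0,0],[0,0,0,-4,-4.76,0,0],[0,0,0,-6,-7.15,0,0],[0,0,0,-8,-9.5,0,0]]'; python3 -m pendant '[[0,0,0,-3,-2,0,0],[0,0,0,-7,-2,0,0],[0,0,0,-11,-2,0,0],[0,0,0,-14,-2,0,0],[0,0,0,-14,-2,0,0]]'
python3 - <<'E'
from h import *
print(sense()["force"])
for n in("side","top"):
    f=vision.capture(n);cv2.imwrite(f"pics/{n}10.png",cv2.resize(f[:,:,::-1],None,fx=1.5,fy=1.5))
    a=cv2.imread(f"pics/{n}0.png")[:,:,::-1];d=cv2.absdiff(f,a.copy()).max(2);cv2.imwrite(f"pics/{n}10d.png",(d>45).astype(np.uint8)*255)
b=(195,75,325,175);im=vision.capture("side")[b[1]:b[3],b[0]:b[2],::-1];cv2.imwrite("pics/side10z.png",cv2.resize(im,None,fx=5,fy=5,interpolation=2))
E
```

```text
time_s: 11.38
eef_pos: [556.3, 162.8, 176.9]
ee_rot: [0.664, 0.614, 0.351, -0.242]
force: [0.8, -0.4, 0.5]
grip_width: -0.002
time_s: 12.0
eef_pos: [453.2, 145.2, 272.8]
ee_rot: [0.665, 0.614, 0.349, -0.241]
force: [1.2, -0.2, -0.2]
grip_width: -0.0
[ 1.19383835 -0.23865271 -0.22799391]
```

View pics/side10.png

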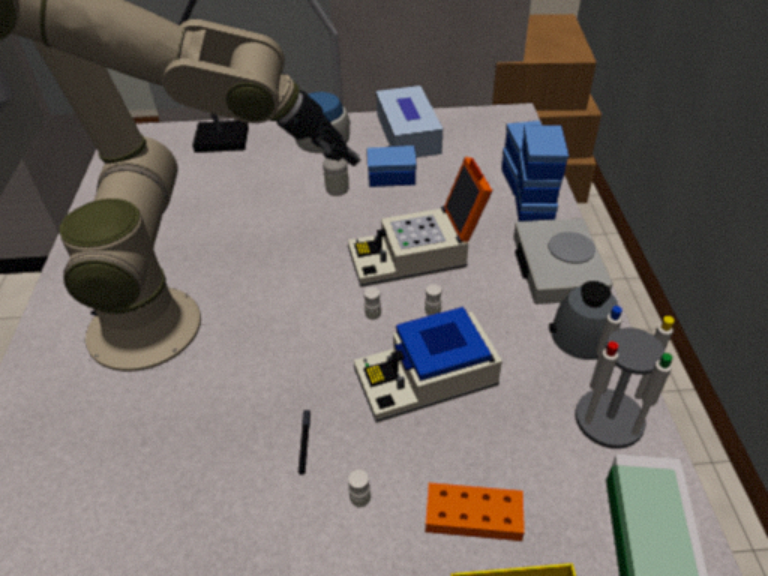

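View pics/top10.png

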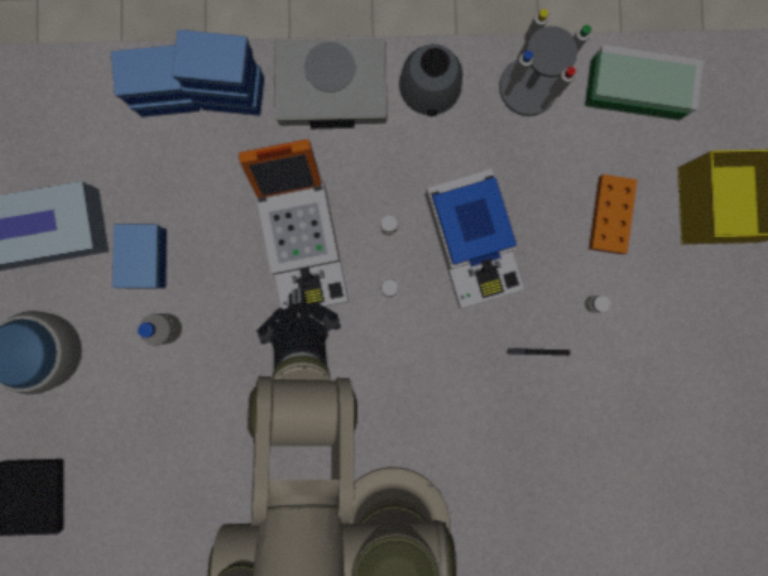

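View pics/side10z.png

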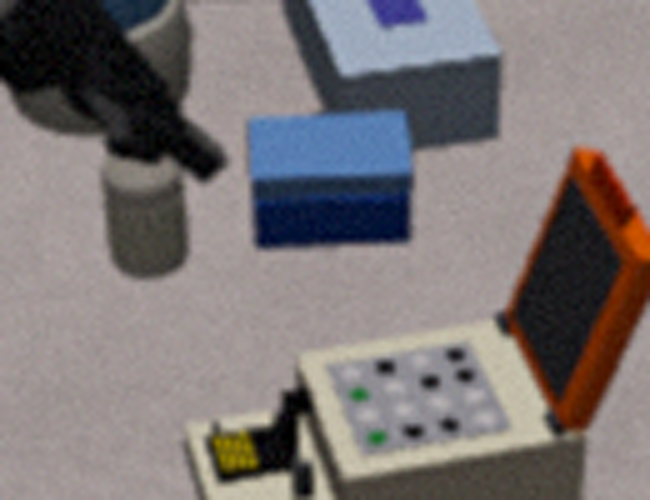

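View pics/side10d.png

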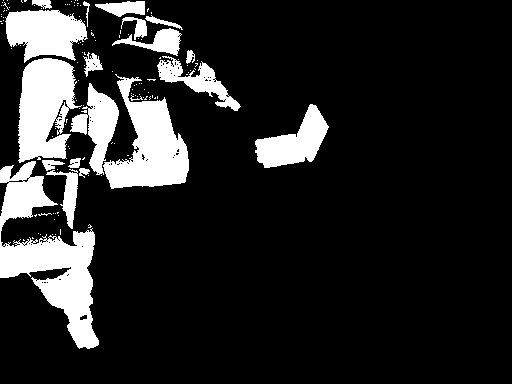

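The lid stays leaning back where the stop left it, and the tab is up. The side-view difference image shows only the arm and the lid changed. I let the arm settle and hand in.

```bash
python3 -m pendant '[[0,0,0,0,0,0,0],[0,0,0,0,0,0,0],[0,0,0,0,0,0,0],[0,0,0,0,0,0,0],[0,0,0,0,0,0,0]]'; python3 -c "
from rig import job;print(job.finish_job())"
```

```text
time_s: 12.78
eef_pos: [453.4, 145.2, 270.9]
ee_rot: [0.664, 0.614, 0.351, -0.242]
force: [0.8, -0.6, 0.4]
grip_width: -0.0
the job is handed in; nothing more can be done
None
```

The orange-lidded warmer is open and the job was handed in at 12.8 s of the 42 s allowed; the hand-in reported no verdict.

- **Release:** I pressed the tab straight down with the shut fingers, reaching about 5.4 N. The lid sprang up by itself to about 0.9 rad, estimated from the pictures.
- **Opening:** I pushed the lid back from its inner face until I felt the hard stop at about 5.5 N. I then drew the hand back and up to about 270 mm height.
- **Last checks:**
    - The lid stayed leaning back at its stop and the tab was up.
    - The blue lid was shut.
    - The side view before and after differed only in the arm and the orange lid. The wash bottle was partly behind the arm in that view, but the top view shows it standing.
    - The force on the hand was around 1 N, which is its usual noise.
- **Disagreements:**
    - The wrist camera put the tab pad about 5 mm further back than the other views, because the fingers hid some of its ribs. I used the top and side views instead.
    - The stop came about 7 mm later than I had worked out.
    - I did not measure the final lid angle from the pictures. It rests on feeling the stop and on how the lid looks.

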